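Tighten a housing's sealing plug with a break-over torque wrench

TASK

Tighten the brass sealing plug on top of the aluminium housing to its set torque with the break-over torque wrench: take the wrench off the blue mat, lower its ring right down over the plug's hexagon without pressing or forcing it, and turn the plug clockwise until the wrench breaks over at its hinge, then stop pulling so that the plug is not overtightened. Ease off, draw the wrench off without forcing it or loosening the plug, and lay it down flat with its whole length on the blue mat again, without dropping it or pushing the tape, the multimeter or the screwdriver about.

Things in the scene. Friction and masses are not known exactly. Their poses are not given: they have to be found in the camera images.
- wrench_grip (a point): Torque wrench lying flat: black grip 22 mm wide, 24 mm high with two yellow bands, steel shank and ring head, 236 mm long, 0.24 kg. This point: middle between the bands (hold here), half-way up, 12 mm above the underside. x along the grip to the ring, z up. Here the grip pivots on a pin, sprung straight, +-0.25 rad sideways. Break hinge 105 mm, ring axis 141 mm, centre of mass 50 mm along +x.
- ring (a point): Centre of the wrench's ring, half-way up: hexagonal hole 32 mm across flats right through, 14 mm high, outside diameter 49 mm; its underside, 7 mm below, is level with the grip's underside. x points away from the break hinge (36 mm behind) and is square to a pair of the hole's flats; z up.
- wrench_head (a joint): Break hinge of the wrench, rad: 0 straight (held by its spring), 0.25 stop. With the ring held, a clockwise pull (from above) makes it give way at 0.65 N m, some 5 to 6 N across the grip; the pull then falls somewhat on the way to the stop, past which it goes to the plug undiminished. Springs back straight when eased off; rigid anticlockwise.
- plug_hex (a point): Brass plug upright on the housing: hexagon 30 mm across flats, 10 mm high, with a 6 mm high tapered crown above that centres a ring. This point: on its axis, half-way up the hexagon; x square to a pair of flats, z up. The ring (1 mm clear all round) goes on with its x at a multiple of 60 degrees (within 5) to this x; fully home, its centre is 2 mm above this point.
- seal (a joint): Tightness of the plug, rad: it first runs down clockwise (from above) at 0.42 N m through an unknown 0.2 to 1.0 rad while this reads 0; once seated, this is how far it was turned on, at 0.55 N m + 1.5 N m per rad. It stays when let go; turning the plug back lowers it. At the wrench's set torque about 0.2; allowed 0.12 to 0.29. The plug stays at its height.
- housing: Aluminium housing 126 x 98 mm, fixed on a dark steel plate 174 x 120 mm. Origin: centre of its underside on the bench; x along the long side, z up. In the middle of its top a 48 mm round boss, 51 mm above the bench, carries the plug (the middle of its hexagon is 58 mm above the bench); the lid round the boss is 46 mm above the bench.
- mat_top (a point): Blue tool mat 280 x 110 mm, 3 mm thick, fixed on the bench; this point is the centre of its top face, x along its length, z up.
- tape_mid (a point): Bystander: roll of blue tape lying flat, 70 mm across, 18 mm high; its centre.
- meter_mid (a point): Bystander: yellow and black multimeter lying on its back, 136 x 74 x 54 mm, long along x; its centre.
- driver_mid (a point): Bystander: yellow screwdriver lying flat, 146 mm long along y, 13 mm thick; its centre.

How it is judged:
On the way, in this order (a step that is already met when the one before it is completed fails the run):
1. the wrench's ring is fully home over the plug's hexagon (horizontal distance between ring and plug_hex below 0.003 m and z of ring in the frame of plug_hex below 0.005 m and angle between the z axis of ring and the z axis of plug_hex, either way round below 0.12 rad), for 0.1 s.
2. the wrench breaks over at its hinge with the ring on the plug, and the plug has seated (value of joint wrench_head above 0.08 rad and value of joint seal above 0.12 rad and horizontal distance between ring and plug_hex below 0.005 m), for 0.05 s.
At the end, for the whole second after the job is handed in: The plug is tight to the set torque (seal reading 0.12 to 0.29 rad), and the wrench, straight again, lies flat (within 0.1 rad) and at rest on the blue mat with the middle of its grip and its ring both over the mat (value of joint seal between 0.12 and 0.29 rad and z of wrench_grip in the frame of mat_top below 0.018 m and angle between wrench_grip's own z axis and vertical below 0.1 rad and x of wrench_grip in the frame of mat_top between -0.14 and 0.14 m and y of wrench_grip in the frame of mat_top between -0.055 and 0.055 m and x of ring in the frame of mat_top between -0.14 and 0.14 m and y of ring in the frame of mat_top between -0.055 and 0.055 m and z of ring in the frame of mat_top below 0.015 m and value of joint wrench_head below 0.03 rad); the robot touches nothing.
It fails at once if the plug is overtightened (seal past 0.29 rad) (value of joint seal above 0.29 rad).
It fails at once if the ring is forced, with over 35 N on the plug or housing while it is not down on the hexagon (over 8 mm short of home) (contact force between wrench and housing above 35 N and z of ring in the frame of plug_hex above 0.01 m).
It fails at once if the wrench is dropped (contact force between the fingers and wrench below 0.1 N and linear speed of wrench above 0.5 m/s).
It fails at once if the tape, the multimeter or the screwdriver is moved by more than 30 mm (distance of any of tape_mid, meter_mid, driver_mid from where it was at the start of the episode above 0.03 m).
It also fails if it takes over 72 s, if anything falls off the work surface, if the arm or the gripper's body presses on something with over 40 N, if the wrist force passes 120 N, or if a joint passes its speed limit or range.

ROBOT

A 6-joint arm with a two-finger parallel gripper is mounted at the origin on a cart in front of the work surface, level with it; the furniture and walls round the work are solid. World frame = base frame: x ahead of the robot, y to its left, z up, the work surface at z = 0. Lengths are in m, angles in rad, forces in N, time in s.
With the tool pointing down it reaches from about 0.425 to 0.95 m from the base axis. Payload 3.5 kg.
Tool frame: the origin (TCP) lies midway between the tips of the shut fingers; the grasp point (between the pads) lies 19 mm behind it (pinch_z is the distance from the TCP to the grasp point, in m); z points along the fingers, y is the line along which they close (so a half turn about z gives the same grasp; the last joint's range is limited). The gripper opens to 85 mm and grips with 20 to 120 N. Pads are 22 mm wide; open, the fingers measure 114 mm over their backs; the gripper's body (76 mm by 85 mm) begins 54 mm behind the grasp point. The pads swing forward as they close: fully open they stand 13 mm farther back than shut.
Start: joints at [1.103, 0.286, 1.577, -0, 1.279, -0.15], TCP at [0.211, 0.641, 0.231] pointing down, gripper open.
Joint ranges: [-2.77, 2.77], [-0.9, 2.22], [0.21, 2.48], [-1.53, 4.67], [0.24, 2.81], [-2.84, 2.84]. Speed limits (rad/s): [2.79, 2.79, 3.14, 3.14, 3.14, 3.14].

INTERFACE

Orientations are given as a unit quaternion [x, y, z, w].
In Python, from rig import * gives the robot as it stands. Calls block until the motion is done:
- goto(position, orientation): joint-space move of the TCP to a pose.
- move_straight(position, feed=0.15, attitude=None, until_force=None): straight line of the TCP; attitude=None keeps the orientation; feed is the mean speed in m/s. With until_force (N) it stops when the force on the tool has changed by that much, and returns True; else False.
- set_joints(angles): joint-space move.
- gripper_open() and grab(): open the fingers fully, or close them until they stop; the grip force is fixed at half the most.
- sleep(seconds).
- ik(position, orientation): joint angles nearest the present ones, or None.
- snapshot(name): name is "side" or "top" or "wrist"; returns the picture (384x512x3 uint8, red, green, blue); there is no depth.
- camera_params(name): a dict with "camera_matrix" (3x3 intrinsics, pixels), "xyz" and "attitude" of the camera in the world; the wrist camera has in their place "tool_from_camera" (4x4, takes a point from camera to tool coordinates, whose origin is the TCP and whose axes are the flange's). Camera axes: x right, y down, z forward; pixel columns grow to the right and rows downward; lengths in m; the calibration is good to about 2 mm. A picture is of the moment at which its call begins: read the wrist's pose just before it. camera_params takes no time and is no camera call.
A pose or a line that the arm cannot do raises Unreachable and nothing moves.
- sign_off(): hands the job in; it is judged then, once.
Readings, each from a call of its own:
- current_time_s(): time.
- current_joints(): joint angles.
- current_joint_velocities(): joint speeds.
- current_joint_torque(): joint torques, N m.
- current_tcp_pos(): TCP position.
- current_orientation(): TCP orientation.
- current_force(): force on the tool from outside, world axes, zero at the start.
- current_ft_torque(): the same for the moment, N m.
- current_opening(): finger opening in m.
- current_finger_force(): force on a finger pad.
Only numpy, scipy, OpenCV 4.12 (cv2) and the standard library are available. Lean on these libraries where they do the work, as an engineer would, in place of code of your own. Each camera call takes 0.05 s, during which the arm holds its last target. There are 200 camera calls.

## Working session

There is one attempt and no reset: what is moved stays moved. The work goes in short steps, each a Python script; the robot and the scene stay as the last script left them, time stands still between calls to the robot, and variables do not carry over. Pictures are saved under pics/ and viewed, at most 10 in all, crops included, and the job is handed in when it is done.

```bash
ls; mkdir -p pics; python3 - <<'E'
from rig import *
import cv2,numpy as np
for n in ["top","side"]:
    p=snapshot(n); cv2.imwrite(f"pics/{n}0.png",p[:,:,::-1]); print(n,camera_params(n))
print(camera_params("wrist"),current_time_s(),current_orientation())
E
```

```text
pics
top {'camera_matrix': array([[372.22102088,   0.        , 253.43341202],
       [  0.        , 372.22102088, 194.02779427],
       [  0.        ,   0.        ,   1.        ]]), 'xyz': array([0.42246326, 0.14448929, 1.02313719]), 'attitude': array([-0.70350096,  0.70781654, -0.04180496,  0.04831654])}
side {'camera_matrix': array([[452.10696795,   0.        , 254.40857722],
       [  0.        , 452.10696795, 192.62200167],
       [  0.        ,   0.        ,   1.        ]]), 'xyz': array([0.04347742, 1.12675559, 0.78913652]), 'attitude': array([-0.19959384,  0.85719447, -0.46289824,  0.10538103])}
{'camera_matrix': array([[265.04856216,   0.        , 255.73485195],
       [  0.        , 265.04856216, 190.4847655 ],
       [  0.        ,   0.        ,   1.        ]]), 'tool_from_camera': array([[ 1.07805808e-04, -9.59483443e-01, -2.81764991e-01,
         7.06416014e-02],
       [ 9.99999994e-01,  9.35187732e-05,  6.41530829e-05,
         2.33416672e-04],
       [-3.52035046e-05, -2.81764996e-01,  9.59483447e-01,
        -1.42620745e-01],
       [ 0.00000000e+00,  0.00000000e+00,  0.00000000e+00,
         1.00000000e+00]])} 0.1 [ 1.58223085e-01  9.87402811e-01 -1.02345873e-03 -3.10934566e-04]
```

View pics/top0.png

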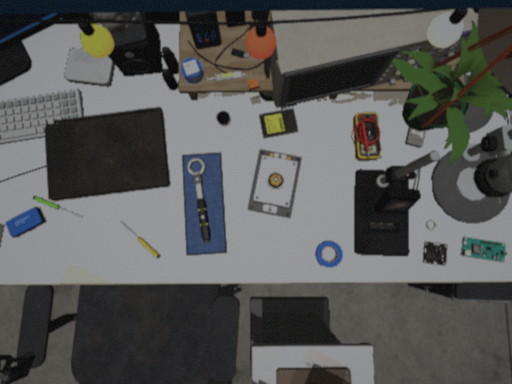

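View pics/side0.png

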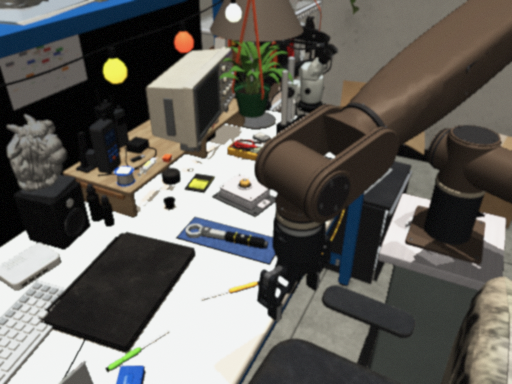

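The top view shows the wrench on the mat, with its ring at about (196,167) and grip at (204,220). The plug is at (276,181), the tape at (329,253), the meter at (367,137) and the driver at (147,247). The side view agrees. Next I'll convert these to rough positions, then look closer with the wrist camera.

```bash
cat > h.py <<'E'
from rig import *
import numpy as np, cv2
from scipy.spatial.transform import Rotation as R
def campose(n):
    c=camera_params(n)
    if n=="wrist":
        T=np.eye(4);T[:3,:3]=R.from_quat(current_orientation()).as_matrix();T[:3,3]=current_tcp_pos()
        T=T@c["tool_from_camera"];return c["camera_matrix"],T[:3,:3],T[:3,3]
    return c["camera_matrix"],R.from_quat(c["attitude"]).as_matrix(),np.array(c["xyz"])
def ray(cam,uv,z):
    K,Rm,t=cam; uv=np.atleast_2d(np.asarray(uv,float))
    d=(np.linalg.inv(K)@np.c_[uv,np.ones(len(uv))].T).T@Rm.T
    return t+d*((z-t[2])/d[:,2])[:,None]
def down(yaw):  # tool z down, tool x along yaw (world), tool y = Rz(yaw)*(-y)
    return (R.from_euler('z',yaw)*R.from_quat([1,0,0,0])).as_quat()
def tcp(g,pz=0.019): return [g[0],g[1],g[2]-pz]
E
python3 - <<'E'
from h import *
c=campose("top")
for n,uv,z in [("ring",(196,167),.01),("grip",(204,220),.015),("mat",(204,203),.003),("plug",(276,181),.063),("tape",(329,253),.009),("meter",(367,137),.05),("driver",(147,247),.006),("box",(380,215),.02)]:
    print(n,ray(c,uv,z)[0].round(3))
q=current_orientation();print(R.from_quat(q).as_matrix().round(2))
for p in [(.45,.28,.30),(.5,.1,.3)]:
    for yaw in np.arange(-180,180,30): 
        j=ik(list(p),list(down(np.deg2rad(yaw)))); print(p,yaw,None if j is None else np.round(j,2))
E
```

```text
ring [0.629 0.312 0.01 ]
grip [0.482 0.288 0.015]
mat [0.529 0.29  0.003]
plug [0.58  0.094 0.063]
tape [ 0.391 -0.049  0.009]
meter [ 0.699 -0.152  0.05 ]
driver [0.41  0.443 0.006]
box [ 0.492 -0.187  0.02 ]
[[-0.95  0.31 -0.  ]
 [ 0.31  0.95 -0.  ]
 [ 0.   -0.   -1.  ]]
(0.45, 0.28, 0.3) -180 [ 0.37 -0.08  1.85 -0.    1.37 -1.21]
(0.45, 0.28, 0.3) -150 [ 0.37 -0.08  1.85 -0.    1.37 -1.73]
(0.45, 0.28, 0.3) -120 [ 0.37 -0.08  1.85 -0.    1.37 -2.25]
(0.45, 0.28, 0.3) -90 [ 0.37 -0.08  1.85 -0.    1.37 -2.78]
(0.45, 0.28, 0.3) -60 None
(0.45, 0.28, 0.3) -30 [ 0.37 -0.08  1.85 -0.    1.37  2.46]
(0.45, 0.28, 0.3) 0 [ 0.37 -0.08  1.85 -0.    1.37  1.94]
(0.45, 0.28, 0.3) 30 [ 0.37 -0.08  1.85 -0.    1.37  1.41]
(0.45, 0.28, 0.3) 60 [ 0.37 -0.08  1.85 -0.    1.37  0.89]
(0.45, 0.28, 0.3) 90 [ 0.37 -0.08  1.85 -0.    1.37  0.37]
(0.45, 0.28, 0.3) 120 [ 0.37 -0.08  1.85 -0.    1.37 -0.16]
(0.45, 0.28, 0.3) 150 [ 0.37 -0.08  1.85 -0.    1.37 -0.68]
(0.5, 0.1, 0.3) -180 [-0.   -0.13  1.9  -0.    1.38 -1.57]
(0.5, 0.1, 0.3) -150 [-0.   -0.13  1.9  -0.    1.38 -2.1 ]
(0.5, 0.1, 0.3) -120 [-0.   -0.13  1.9  -0.    1.38 -2.62]
(0.5, 0.1, 0.3) -90 None
(0.5, 0.1, 0.3) -60 [-0.   -0.13  1.9  -0.    1.38  2.62]
(0.5, 0.1, 0.3) -30 [-0.   -0.13  1.9  -0.    1.38  2.09]
(0.5, 0.1, 0.3) 0 [-0.   -0.13  1.9  -0.    1.38  1.57]
(0.5, 0.1, 0.3) 30 [-0.   -0.13  1.9  -0.    1.38  1.05]
(0.5, 0.1, 0.3) 60 [-0.   -0.13  1.9  -0.    1.38  0.52]
(0.5, 0.1, 0.3) 90 [-0.   -0.13  1.9  -0.    1.38 -0.  ]
(0.5, 0.1, 0.3) 120 [-0.   -0.13  1.9  -0.    1.38 -0.53]
(0.5, 0.1, 0.3) 150 [-0.   -0.13  1.9  -0.    1.38 -1.05]
```

```bash
python3 - <<'E'
from h import *
import pickle
out={}
for nm,p,yaw in [("w0",(.555,.30,.16),0),("w180",(.555,.30,.16),180),("p180",(.58,.094,.2),180),("p0",(.58,.094,.2),0)]:
    goto(list(p),list(down(np.deg2rad(yaw)))); sleep(.2)
    c=campose("wrist"); im=snapshot("wrist"); out[nm]=(c,im); cv2.imwrite(f"pics/{nm}.png",im[:,:,::-1])
pickle.dump(out,open("v.pkl","wb"));print(current_time_s())
a=np.hstack([out["w0"][1],out["p0"][1]]);a=cv2.resize(np.vstack([a,np.hstack([out["w180"][1],out["p180"][1]])]),(800,600),interpolation=cv2.INTER_AREA)
cv2.imwrite("pics/m1.png",a[:,:,::-1])
E
```

```text
9.0417
```

View pics/m1.png

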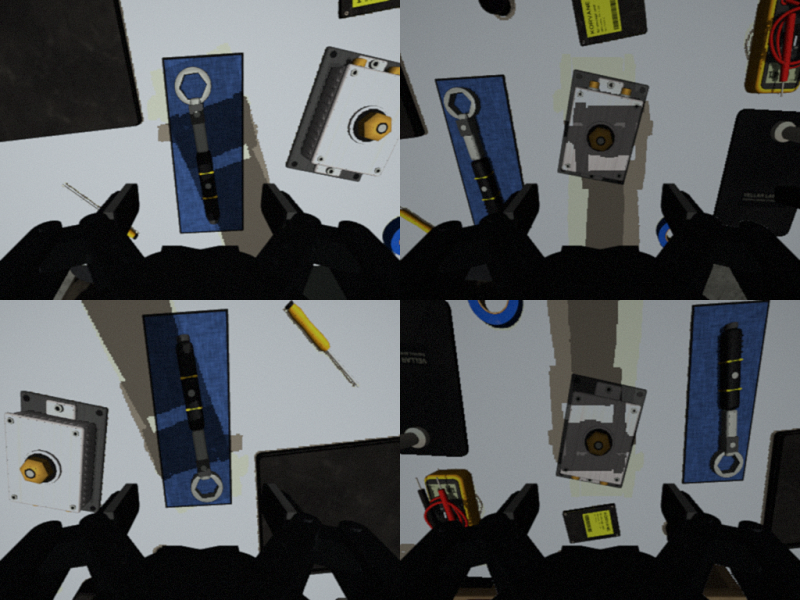

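The four wrist views show wrench and plug clearly. In full-frame pixels: w0 ring about (246,108), bands (262,195)–(265,258); p0 plug about (256,180). Next I'll segment them.

```bash
cat > seg.py <<'E'
from h import *
import pickle
o=pickle.load(open("v.pkl","rb"))
def hexphase(pts): # 6-fold phase of flat normals, from polygon edges of points (m)
    d=np.diff(np.r_[pts,pts[:1]],axis=0); a=np.arctan2(d[:,1],d[:,0]); w=np.hypot(*d.T)
    return np.rad2deg(np.angle(np.sum(w*np.exp(6j*(a-np.pi/2))))/6), abs(np.sum(w*np.exp(6j*a)))/w.sum()
crops=[]
for nm,box in [("w0",(150,60,330,290)),("w180",(150,20,330,280)),("p0",(200,130,320,230)),("p180",(200,130,320,230))]:
    c,im=o[nm]; x0,y0,x1,y1=box; s=im[y0:y1,x0:x1]; S=4
    big=cv2.resize(s,None,fx=S,fy=S,interpolation=cv2.INTER_CUBIC); hsv=cv2.cvtColor(big,cv2.COLOR_RGB2HSV)
    px=lambda q:(q+.5)/S-.5+[x0,y0]
    if nm[0]=="w":
        yel=cv2.inRange(hsv,(18,110,90),(38,255,255)); 
        n,l,st,ce=cv2.connectedComponentsWithStats(yel); k=[i for i in range(1,n) if st[i,4]>60]
        print(nm,"bands",[(ray(c,px(ce[i]),.026)[0].round(4),st[i,4]) for i in k])
        g=cv2.inRange(hsv,(0,0,110),(180,70,255))
        cs,h=cv2.findContours(g,cv2.RETR_CCOMP,cv2.CHAIN_APPROX_NONE)
        for i,q in enumerate(cs):
            A=cv2.contourArea(q)
            if h[0][i][3]>=0 and A>1500:
                P=ray(c,px(q[:,0,:].astype(float)),.017)[:,:2]
                hull=cv2.convexHull(P.astype(np.float32))[:,0]; (m,r)=cv2.minEnclosingCircle(hull)
                par=cs[h[0][i][3]][:,0,:].astype(float)
                Po=ray(c,px(par),.017)[:,:2]
                M=cv2.moments(hull*1000);print(nm,"hole",np.round([M['m10']/M['m00']/1000,M['m01']/M['m00']/1000],4),"area mm2",M['m00'],hexphase(hull))
                po=Po[np.hypot(*(Po-np.array(m)).T)<.0285]
                A_=np.c_[2*po,np.ones(len(po))];s_=np.linalg.lstsq(A_,(po**2).sum(1),rcond=None)[0];print("  outer fit",s_[:2].round(4),"R",np.sqrt(s_[2]+s_[:2]@s_[:2]).round(4), len(po))
        crops.append(cv2.resize(np.where(g[...,None]>0,[255,255,255],big*(yel[...,None]==0)).astype(np.uint8),(350,480)))
    else:
        m=cv2.inRange(hsv,(8,90,40),(35,255,255)); m=cv2.morphologyEx(m,cv2.MORPH_OPEN,np.ones((5,5)))
        q=max(cv2.findContours(m,cv2.RETR_EXTERNAL,cv2.CHAIN_APPROX_NONE)[0],key=cv2.contourArea)
        P=ray(c,px(q[:,0,:].astype(float)),.063)[:,:2]; hull=cv2.convexHull(P.astype(np.float32))[:,0]
        M=cv2.moments(hull*1000);ap=cv2.approxPolyDP(q,.04*cv2.arcLength(q,True),True)
        Pa=ray(c,px(ap[:,0,:].astype(float)),.063)[:,:2]
        print(nm,"plug",np.round([M['m10']/M['m00']/1000,M['m01']/M['m00']/1000],4),"area",M['m00'],hexphase(hull),len(ap),hexphase(Pa))
        cv2.drawContours(big,[q],-1,(0,255,0),1); crops.append(cv2.resize(big,(480,400)))
a=np.zeros((600,800,3),np.uint8)
b=np.hstack([cv2.resize(x,(200,267)) if 0 else cv2.resize(x,(400,300)) for x in crops[:2]]);d=np.hstack([cv2.resize(x,(400,300)) for x in crops[2:]])
cv2.imwrite("pics/m2.png",np.vstack([b,d])[:,:,::-1])
E
python3 seg.py
```

```text
w0 bands [(array([0.5101, 0.2909, 0.026 ]), np.int32(597))]
w0 hole [0.6297 0.3103] area mm2 958.0401463247836 (np.float32(8.215008), np.float32(0.7716725))
  outer fit [0.6301 0.3104] R 0.0234 550
w180 bands [(array([0.4694, 0.2933, 0.026 ]), np.int32(64)), (array([0.5105, 0.2908, 0.026 ]), np.int32(715))]
p0 plug [0.5852 0.0934] area 648.1270713720005 (np.float32(-15.281306), np.float32(0.6489471)) 5 (np.float64(-16.2124420008236), np.float64(0.47161683021864187))
p180 plug [0.583  0.0933] area 644.7641438867431 (np.float32(-16.171564), np.float32(0.46074572)) 6 (np.float64(-14.62603181005492), np.float64(0.7711817283690683))
```

View pics/m2.png

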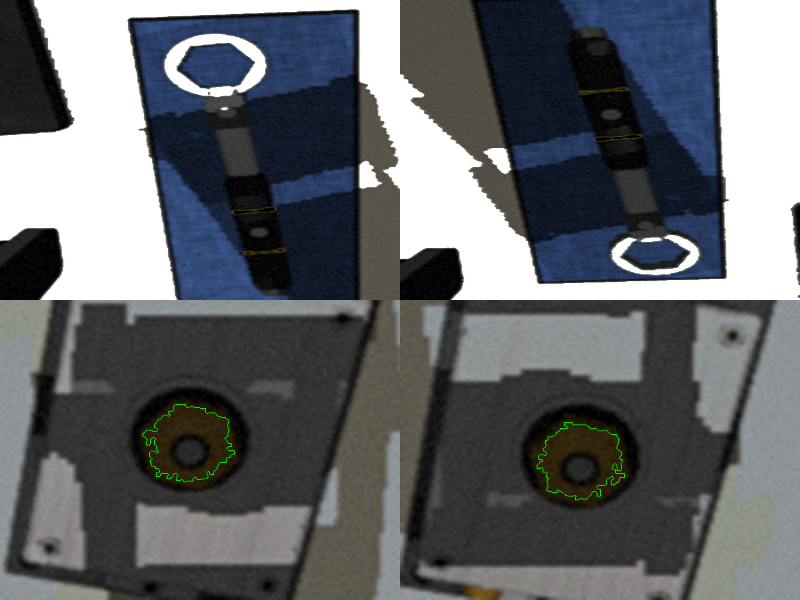

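Ring hole about (0.630,0.310), pin between the bands about (0.490,0.292), so wrench yaw is about 8°. The plug sits in the arm's shadow in these views, so I'll take better-lit ones from the sides.

```bash
python3 - <<'E'
from h import *
import pickle
out={};cr=[]
for nm,p,yaw in [("q1",(.584,-.04,.13),100),("q2",(.584,.225,.13),-100)]:
    goto(list(p),list(down(np.deg2rad(yaw)))); sleep(.2)
    c=campose("wrist"); im=snapshot("wrist"); out[nm]=(c,im)
    K,Rm,t=c; v=Rm.T@(np.array([.584,.0933,.063])-t); u=K@v; u=u[:2]/u[2]; print(nm,u)
    x0,y0=(u-[38,45]).astype(int); x0=max(x0,0);y0=max(y0,0)
    cr.append(cv2.resize(im[y0:y0+90,x0:x0+76],(400,474),interpolation=cv2.INTER_CUBIC)); print(x0,y0)
pickle.dump(out,open("v2.pkl","wb"));print(current_time_s())
cv2.imwrite("pics/m3.png",np.hstack(cr)[:,:,::-1])
E
```

```text
q1 [287.50286628  23.16420938]
249 0
q2 [224.40667241  26.09396433]
186 0
13.2833
```

View pics/m3.png

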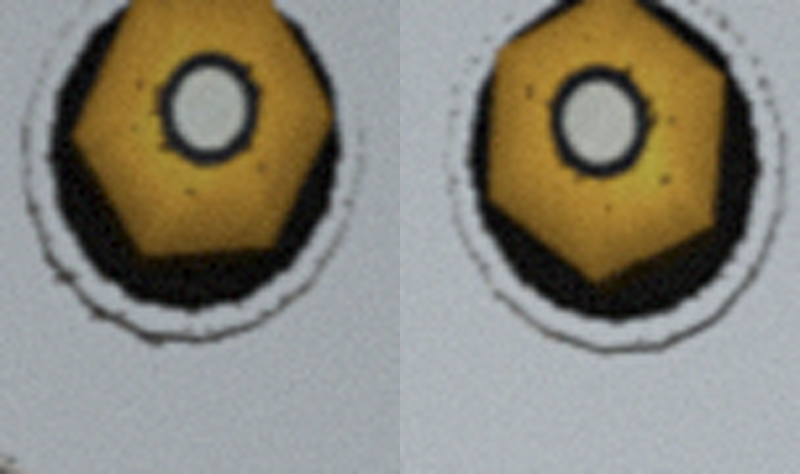

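The lit views give crisp hexagon vertices. In the crops, q1: (73,135),(143,257),(272,247),(333,118); q2 (minus 400): (95,52),(88,195),(197,283),(313,228),(327,72). The crown discs are at (210,109) and (200,121).

```bash
python3 - <<'E'
from h import *
import pickle
o=pickle.load(open("v2.pkl","rb"))
for nm,x0,V,D in [("q1",249,[(73,135),(143,257),(272,247),(333,118)],(210,109)),("q2",186,[(95,52),(88,195),(197,283),(313,228),(327,72)],(200,121))]:
    f=lambda q:(np.array(q,float)+.5)/[400/76,474/90]-.5+[x0,0]
    c=o[nm][0]; P=ray(c,f(V),.063)[:,:2]
    d=np.diff(P,axis=0); print(nm,"edges mm",(np.hypot(*d.T)*1e3).round(1),"normals",((np.rad2deg(np.arctan2(d[:,1],d[:,0]))+90+30)%60-30).round(1))
    # centre: fit regular hexagon R=17.32mm
    from scipy.optimize import least_squares
    fit=least_squares(lambda s:(P-[s[0],s[1]]).ravel()-np.array([(.01732*np.cos(a),.01732*np.sin(a)) for a in [s[2]+np.round((np.arctan2(*(p-s[:2])[::-1])-s[2])/(np.pi/3))*np.pi/3 for p in P]]).ravel(),[.584,.0933,np.deg2rad(15)])
    print("fit",fit.x[:2].round(4),"normal deg",(np.rad2deg(fit.x[2])+30+30)%60-30,"rms mm",np.sqrt(np.mean(fit.fun**2))*1e3)
    print("disc",ray(c,f(D),.069)[0].round(4))
# reach along arc, grip at plug - .141*(cos a, sin a)
pl=np.array([.584,.0933])
for a in range(-180,180,15):
    r=np.deg2rad(a); g=pl-.141*np.array([np.cos(r),np.sin(r)])
    s=[]
    for y in (a,a+180):
        j=ik([g[0],g[1],.046],list(down(np.deg2rad(y)))); s.append(None if j is None else round(j[5],2))
    print(a,g.round(3),np.hypot(*g).round(3),s)
E
```

```text
q1 edges mm [17.4 17.5 17. ] normals [-16.6 -16.  -15.6]
fit [0.5839 0.093 ] normal deg -16.328380367010254 rms mm 0.10906368423309133
disc [0.584  0.0933 0.069 ]
q2 edges mm [16.7 17.8 17.2 18.4] normals [-16.4 -16.9 -17.1 -16.4]
fit [0.5837 0.0932] normal deg -16.028089208623072 rms mm 0.3040981700673326
disc [0.5838 0.0929 0.069 ]
-180 [0.725 0.093] 0.731 [np.float64(-1.58), np.float64(1.56)]
-165 [0.72 0.13] 0.732 [np.float64(-1.79), np.float64(1.35)]
-150 [0.706 0.164] 0.725 [np.float64(-2.01), np.float64(1.14)]
-135 [0.684 0.193] 0.71 [np.float64(-2.22), np.float64(0.92)]
-120 [0.654 0.215] 0.689 [np.float64(-2.45), np.float64(0.69)]
-105 [0.62  0.229] 0.662 [np.float64(-2.68), np.float64(0.46)]
-90 [0.584 0.234] 0.629 [None, np.float64(0.22)]
-75 [0.548 0.229] 0.594 [None, np.float64(-0.04)]
-60 [0.514 0.215] 0.557 [np.float64(2.83), np.float64(-0.31)]
-45 [0.484 0.193] 0.521 [np.float64(2.54), np.float64(-0.6)]
-30 [0.462 0.164] 0.49 [np.float64(2.23), np.float64(-0.91)]
-15 [0.448 0.13 ] 0.466 [np.float64(1.9), np.float64(-1.25)]
0 [0.443 0.093] 0.453 [np.float64(1.55), np.float64(-1.59)]
15 [0.448 0.057] 0.451 [np.float64(1.21), np.float64(-1.93)]
30 [0.462 0.023] 0.462 [np.float64(0.88), np.float64(-2.27)]
45 [ 0.484 -0.006] 0.484 [np.float64(0.56), np.float64(-2.58)]
60 [ 0.514 -0.029] 0.514 [np.float64(0.27), None]
75 [ 0.548 -0.043] 0.549 [np.float64(-0.0), None]
90 [ 0.584 -0.048] 0.586 [np.float64(-0.25), None]
105 [ 0.62  -0.043] 0.622 [np.float64(-0.49), np.float64(2.65)]
120 [ 0.654 -0.029] 0.655 [np.float64(-0.72), np.float64(2.42)]
135 [ 0.684 -0.006] 0.684 [np.float64(-0.94), np.float64(2.2)]
150 [0.706 0.023] 0.706 [np.float64(-1.16), np.float64(1.98)]
165 [0.72  0.057] 0.722 [np.float64(-1.37), np.float64(1.77)]
```

Plug is at (0.5838, 0.0931), flat normal at −16.2° (mod 60), and both views agree. Plan: grasp with tool yaw about 188°, fit the ring at yaw −16°, sweep clockwise. First I'll take two side views of the wrench to refine its pose.

```bash
python3 - <<'E'
from h import *
import pickle
out={};cr=[]
for nm,p,yaw in [("r2",(.56,.38,.13),-100),("r1",(.56,.22,.13),80)]:
    goto(list(p),list(down(np.deg2rad(yaw)))); sleep(.2)
    c=campose("wrist"); im=snapshot("wrist"); out[nm]=(c,im)
    K,Rm,t=c
    uv=[]
    for X in [(.49,.292,.026),(.63,.31,.017)]:
        u=K@(Rm.T@(np.array(X)-t)); uv.append(u[:2]/u[2])
    m=np.mean(uv,0); x0,y0=np.maximum((m-[125,47]).astype(int),0); print(nm,np.round(uv),x0,y0)
    cr.append(cv2.resize(im[y0:y0+94,x0:x0+250],(800,300),interpolation=cv2.INTER_CUBIC))
pickle.dump(out,open("v3.pkl","wb"));print(current_time_s())
cv2.imwrite("pics/m4.png",np.vstack(cr)[:,:,::-1])
E
```

```text
r2 [[320.  82.]
 [172. 131.]] 120 59
r1 [[165. 128.]
 [314.  79.]] 114 56
16.9167
```

View pics/m4.png

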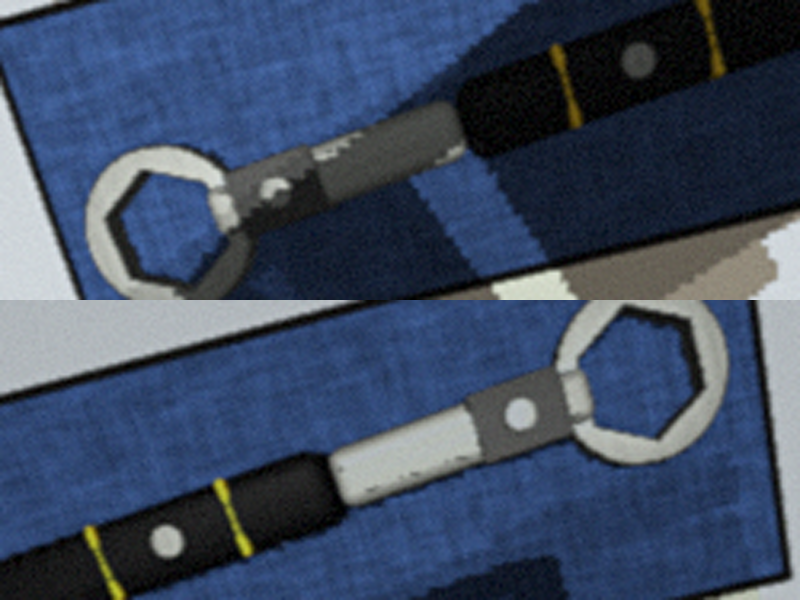

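The lit views show the pin dot at (639,60) in r2 and (167,241) in r1, and the whole ring hole is visible. Now for a ring hole fit on the full frames.

```bash
cat > seg3.py <<'E'
from h import *
import pickle
from seg0 import hexphase
o=pickle.load(open("v3.pkl","rb"))
for nm,off,pin,hin in [("r2",(120,59),(639,60),(275,190)),("r1",(114,56),(167,241),(521,113))]:
    c,im=o[nm]; f=lambda q:(np.array(q,float)+.5)/[3.2,300/94]-.5+np.array(off)
    p=ray(c,f(pin),.027)[0]; hg=ray(c,f(hin),.018)[0]
    K,Rm,t=c; u=K@(Rm.T@(np.array([.63,.31,.017])-t)); u=(u[:2]/u[2]).astype(int); S=6
    x0,y0=u-40; x0=max(x0,0);y0=max(y0,0); big=cv2.resize(im[y0:y0+80,x0:x0+80],None,fx=S,fy=S,interpolation=cv2.INTER_CUBIC)
    hsv=cv2.cvtColor(big,cv2.COLOR_RGB2HSV); g=cv2.inRange(hsv,(0,0,60),(180,75,255))
    cs,h=cv2.findContours(g,cv2.RETR_CCOMP,cv2.CHAIN_APPROX_NONE)
    i=max([i for i in range(len(cs)) if h[0][i][3]>=0],key=lambda i:cv2.contourArea(cs[i]))
    W=lambda q:ray(c,(q[:,0,:]+.5)/S-.5+[x0,y0],.017)[:,:2]
    P=W(cs[i]); hull=cv2.convexHull(P.astype(np.float32))[:,0].astype(float); M=cv2.moments((hull*1000).astype(np.float32)); hc=np.array([M['m10'],M['m01']])/M['m00']/1000
    po=W(cs[h[0][i][3]]); 
    ctr=hc
    for k in range(4):
        r=np.hypot(*(po-ctr).T); back=(po-ctr)@[-1,-.13]/r; q=po[(r>.0215)&(r<.0275)&(back<.75)]
        s=np.linalg.lstsq(np.c_[2*q,np.ones(len(q))],(q**2).sum(1),rcond=None)[0]; ctr=s[:2]
    y=lambda a:np.rad2deg(np.arctan2(*(a-p[:2])[::-1])).round(2)
    print(nm,"pin",p.round(4),"hinge",hg.round(4),"hole",hc.round(4),"A(887)",round(M['m00']),"phase",hexphase(hull),"outer",ctr.round(4),"R",np.sqrt(s[2]+ctr@ctr).round(4),"d",np.hypot(*(hc-p[:2])).round(4),np.hypot(*(ctr-p[:2])).round(4),"yaw",y(hc),y(ctr),y(hg[:2]))
E
sed -n '/^def hexphase/,/^    return/p' seg.py | sed '1i import numpy as np' > seg0.py; python3 seg3.py
```

```text
r2 pin [0.4902 0.2888 0.027 ] hinge [0.5957 0.3044 0.018 ] hole [0.6284 0.3306] A(887) 1 phase (np.float64(-28.67153787919966), np.float64(0.17199524996287233)) outer [0.6357 0.3096] R 0.0187 d 0.1444 0.147 yaw 16.85 8.14 8.41
r1 pin [0.4904 0.2888 0.027 ] hinge [0.5951 0.3057 0.018 ] hole [0.6299 0.3103] A(887) 889 phase (np.float64(8.515583999715641), np.float64(0.895919768492047)) outer [0.6298 0.3102] R 0.0243 d 0.1411 0.1411 yaw 8.75 8.73 9.18
```

Wrench pose is settled: pin (0.4903, 0.2888), ring (0.6299, 0.3103), yaw 8.7°, pin-to-ring 141.1 mm as specified. Now I'll grasp, lift and move over the plug.

```bash
cat >> h.py <<'E'
PLUG=np.array([.5838,.0931]); OFF=np.deg2rad(180)
def wp(a,z,L=.141,slide=0):  # TCP pose that puts ring over the plug at ring yaw a(deg)
    r=np.deg2rad(a); g=PLUG-L*np.array([np.cos(r),np.sin(r)]); return [g[0],g[1],z],list(down(r+OFF))
E
python3 - <<'E'
from h import *
q=list(down(np.deg2rad(188.7)))
goto([.4903,.2888,.10],q); move_straight([.4903,.2888,.005],feed=.08)
print(current_force(),current_tcp_pos())
grab(); print("open",current_opening(),current_finger_force(),current_tcp_pos())
move_straight([.4903,.2888,.13],feed=.06)
print(current_force(),current_ft_torque(),current_opening())
p,o=wp(-16.2,.13); move_straight(p,feed=.12,attitude=o); 
p[2]=.085; move_straight(p,feed=.08); sleep(.3)
print(current_tcp_pos(),current_force(),current_ft_torque(),current_opening(),current_time_s())
import pickle
v={n:(campose(n),snapshot(n)) for n in ("top","side")}; pickle.dump(v,open("v4.pkl","wb"))
cr=[]
for n in v:
    K,Rm,t=v[n][0]; u=K@(Rm.T@(np.array([.53,.1,.08])-t)); u=(u[:2]/u[2]).astype(int); x0,y0=u-[50,50]; print(n,x0,y0)
    cr.append(cv2.resize(v[n][1][y0:y0+100,x0:x0+100],(400,400),interpolation=cv2.INTER_CUBIC))
cv2.imwrite("pics/m5.png",np.hstack(cr)[:,:,::-1])
E
```

```text
[-0.02479693  0.26817437  0.69891904] [0.4908771  0.28902168 0.00569216]
open 0.021173841774055964 58.908178210258484 [0.49051096 0.28889714 0.00531825]
[ 0.33902682  0.18204624 -1.79331468] [ 0.01802974  0.13480337 -0.01068665] 0.020682976025677778
[0.44876304 0.13246545 0.08552113] [ 0.19350734  0.58627344 -2.60898507] [ 0.02867547  0.16605234 -0.01253214] 0.020841408618140173 25.1333
top 224 149
side 208 132
```

View pics/m5.png

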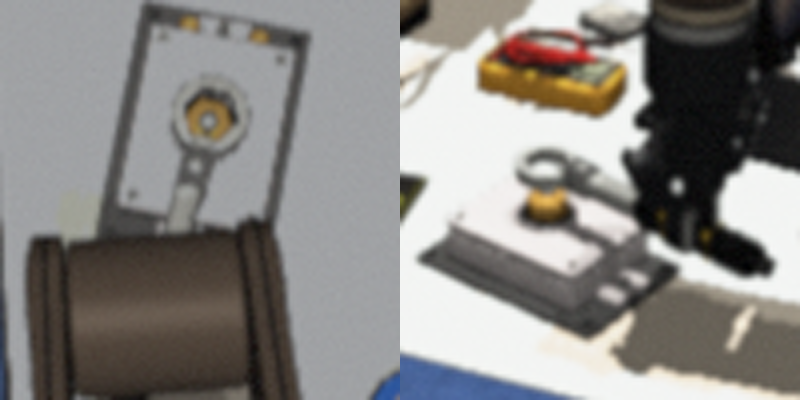

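The ring hovers level over the plug: top crop ring about (210,115), plug (207,122). I'll enlarge that to measure the offset.

```bash
python3 - <<'E'
from h import *
import pickle
v=pickle.load(open("v4.pkl","rb")); c,im=v["top"]
x0,y0=256,158
b=cv2.resize(im[y0:y0+40,x0:x0+40],(600,600),interpolation=cv2.INTER_CUBIC)
K,Rm,t=c
for X in [(*PLUG,.069),(*PLUG,.063),(*PLUG,.097),(*PLUG,.083)]:
    u=K@(Rm.T@(np.array(X)-t)); u=u[:2]/u[2]; print(X,((u-[x0,y0]+.5)*15).round(1))
cv2.imwrite("pics/m6.png",b[:,:,::-1])
E
```

```text
(np.float64(0.5838), np.float64(0.0931), 0.069) [313.5 322.4]
(np.float64(0.5838), np.float64(0.0931), 0.063) [311.8 328.2]
(np.float64(0.5838), np.float64(0.0931), 0.097) [322.1 294.5]
(np.float64(0.5838), np.float64(0.0931), 0.083) [317.8 308.7]
```

View pics/m6.png

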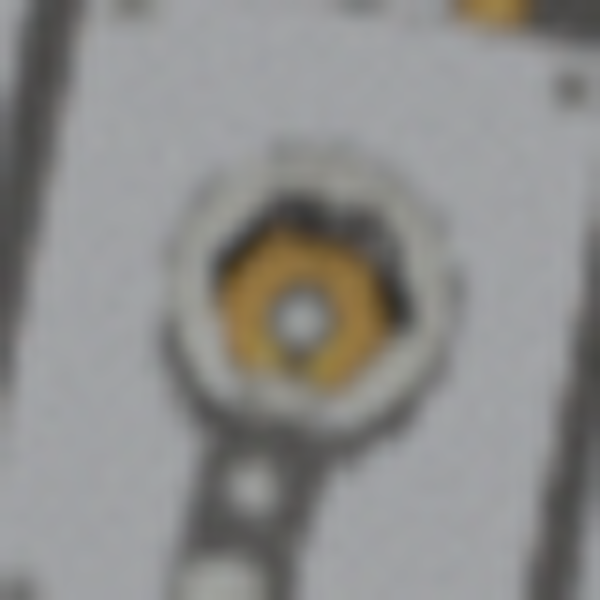

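After correcting for the disc offset (−12,−2), the ring should appear at (310,292). I see (311,291), so it is aligned. Lowering with a force stop.

```bash
python3 - <<'E'
from h import *
p,o=wp(-16.2,.055)
r=move_straight(p,feed=.03,attitude=o,until_force=8)
print(r,current_tcp_pos(),current_force(),current_ft_torque(),current_time_s())
E
```

```text
False [0.44802124 0.13254529 0.05503893] [-3.19905334  0.38697343 -0.08677906] [0.06661639 0.39960608 0.04086104] 26.3833
```

It went home with only about 2 N of contact. Now the clockwise sweep in small steps, watching the tangential force.

```bash
cat > turn.py <<'E'
from h import *
import sys
def ft(a):
    r=np.deg2rad(a); x=np.array([np.cos(r),np.sin(r)]); t=np.array([x[1],-x[0]])  # ring yaw decreasing => grip moves along -dg/da
    f=np.mean([current_force() for _ in range(3)],0)-np.array([.2,.35,-2.2])
    g=-np.array([-x[1],x[0]])*-1  # dg/da=.141*(sin,-cos); cw = -(sin,-cos)
    cw=np.array([-x[1],x[0]])
    return -f[:2]@cw, f[:2]@x, f[2]
def angle():
    d=PLUG-np.array(current_tcp_pos())[:2]; return np.rad2deg(np.arctan2(d[1],d[0])), np.hypot(*d)
if __name__=="__main__":
    a,amin,stepd=float(sys.argv[1]),float(sys.argv[2]),float(sys.argv[3]); peak=0
    while a>amin:
        a-=stepd; p,o=wp(a,.055,.1412); move_straight(p,feed=.035,attitude=o)
        F=ft(a); peak=max(peak,F[0]); A=angle()
        print(round(a,2),"act",A[0].round(2),(A[1]*1e3).round(1),"Ft %.2f Fr %.2f Fz %.2f"%F, "mz %.2f"%current_ft_torque()[2])
        if F[0]>7.5 or (peak>4.5 and F[0]<peak-.35): print("STOP"); break
    print(current_time_s())
E
python3 turn.py -16.2 -28 1.5
```

```text
-17.7 act -17.72 141.5 Ft 0.79 Fr -2.75 Fz 1.94 mz 0.02
-19.2 act -19.17 141.5 Ft 0.35 Fr -4.02 Fz 2.06 mz -0.01
-20.7 act -20.66 141.6 Ft 0.97 Fr -4.30 Fz 2.81 mz 0.05
-22.2 act -22.08 141.7 Ft 1.24 Fr -5.07 Fz 2.62 mz 0.01
-23.7 act -23.5 141.7 Ft 2.88 Fr -5.24 Fz 3.10 mz 0.02
-25.2 act -24.97 141.7 Ft 2.48 Fr -5.41 Fz 3.20 mz 0.05
-26.7 act -26.47 141.7 Ft 3.78 Fr -5.53 Fz 2.32 mz -0.05
-28.2 act -27.97 141.7 Ft 2.46 Fr -5.03 Fz 2.70 mz 0.02
28.45
```

Play is taken up and the plug is running down at about 3 N. I'll average the force better and continue.

```bash
sed -i 's/\[current_force() for _ in range(3)\]/[(sleep(.02),current_force())[1] for _ in range(5)]/; s/,\.1412)/,.1418)/; s/peak-.35/peak-.5/' turn.py; python3 turn.py -28.2 -100 1.5
```

```text
-29.7 act -29.59 141.7 Ft 2.93 Fr -2.85 Fz 1.47 mz 0.04
-31.2 act -31.17 141.7 Ft 2.77 Fr -2.12 Fz 1.32 mz 0.02
-32.7 act -32.69 141.7 Ft 2.74 Fr -1.77 Fz 1.48 mz -0.02
-34.2 act -34.2 141.7 Ft 2.61 Fr -1.77 Fz 1.19 mz -0.01
-35.7 act -35.71 141.7 Ft 2.68 Fr -1.34 Fz 0.80 mz 0.01
-37.2 act -37.2 141.8 Ft 2.85 Fr -1.09 Fz 1.10 mz -0.02
-38.7 act -38.7 141.7 Ft 2.92 Fr -0.87 Fz 0.83 mz -0.02
-40.2 act -40.21 141.7 Ft 2.72 Fr -0.28 Fz 0.90 mz 0.01
-41.7 act -41.71 141.7 Ft 2.52 Fr -0.27 Fz 1.32 mz 0.01
-43.2 act -43.21 141.7 Ft 2.42 Fr 0.52 Fz 0.87 mz 0.02
-44.7 act -44.71 141.7 Ft 2.70 Fr 0.82 Fz 0.88 mz 0.02
-46.2 act -46.2 141.7 Ft 3.12 Fr 1.21 Fz 1.08 mz -0.00
-47.7 act -47.7 141.7 Ft 3.18 Fr 1.66 Fz 0.52 mz -0.04
-49.2 act -49.2 141.7 Ft 2.95 Fr 1.81 Fz 1.06 mz 0.02
-50.7 act -50.69 141.7 Ft 2.83 Fr 2.43 Fz 0.83 mz 0.02
-52.2 act -52.2 141.7 Ft 2.96 Fr 2.78 Fz 0.88 mz 0.00
-53.7 act -53.69 141.7 Ft 2.75 Fr 3.10 Fz 0.72 mz -0.07
-55.2 act -55.18 141.7 Ft 2.51 Fr 3.62 Fz 0.83 mz 0.04
-56.7 act -56.68 141.7 Ft 2.97 Fr 4.09 Fz 1.01 mz 0.04
-58.2 act -58.17 141.7 Ft 2.68 Fr 4.76 Fz 0.53
[... 858 characters left out ...]
Ft 3.09 Fr 5.38 Fz 1.70 mz 0.01
-83.7 act -83.13 141.4 Ft 3.23 Fr 5.92 Fz 2.13 mz 0.05
-85.2 act -84.54 141.4 Ft 3.30 Fr 5.62 Fz 2.26 mz 0.01
-86.7 act -86.01 141.4 Ft 3.01 Fr 5.64 Fz 2.00 mz 0.03
-88.2 act -87.47 141.3 Ft 3.92 Fr 5.91 Fz 2.55 mz 0.03
-89.7 act -88.9 141.3 Ft 3.84 Fr 6.27 Fz 2.50 mz 0.03
-91.2 act -90.32 141.2 Ft 4.13 Fr 5.79 Fz 2.98 mz 0.01
-92.7 act -91.73 141.2 Ft 4.37 Fr 6.17 Fz 3.09 mz -0.01
-94.2 act -93.03 141.2 Ft 4.97 Fr 5.50 Fz 3.69 mz 0.00
-95.7 act -94.43 141.2 Ft 6.07 Fr 5.90 Fz 3.49 mz 0.03
-97.2 act -95.89 141.1 Ft 5.87 Fr 5.89 Fz 3.98 mz -0.04
-98.7 act -97.38 141.1 Ft 5.86 Fr 6.01 Fz 3.62 mz 0.00
-100.2 act -98.85 140.9 Ft 5.74 Fr 6.05 Fz 3.61 mz -0.04
44.85
```

The plug seated near −86° and the wrench broke over at about −94.5° (force peaked at 6.1 N, then fell). One more small step holds the break, then I ease off step by step.

```bash
cat > ease.py <<'E'
from turn import *
p,o=wp(-101.5,.055,.1418); move_straight(p,feed=.02,attitude=o); F=ft(-101.5); print("brk",angle()[0].round(2),np.round(F,2))
sleep(.1); a=-101.5; L=.1418
for i in range(14):
    a+=1.5; L=max(L-.0002,.1406); p,o=wp(a,.055,L); move_straight(p,feed=.035,attitude=o); F=ft(a)
    print(round(a,1),"act",angle()[0].round(2),(angle()[1]*1e3).round(1),np.round(F,2))
    if F[0]<.6: print("free"); break
print(current_time_s())
E
python3 ease.py
```

```text
brk -100.14 [6.03 6.66 3.86]
-100.0 act -98.6 140.9 [5.92 5.71 3.96]
-98.5 act -97.12 141.1 [6.14 4.93 3.67]
-97.0 act -95.65 141.1 [5.64 4.65 3.71]
-95.5 act -94.17 141.1 [6.3  3.75 3.77]
-94.0 act -92.97 141.2 [4.84 3.29 3.34]
-92.5 act -92.29 141.1 [2.17 1.97 1.71]
-91.0 act -91.12 141.1 [0.86 0.49 1.69]
-89.5 act -89.58 141.1 [ 0.79 -1.59  1.76]
-88.0 act -88.06 141.1 [ 0.19 -3.37  1.58]
free
48.4167
```

The wrench is straight again and torque-free in the play. I'll centre the radial load and draw it off.

```bash
python3 - <<'E'
from turn import *
p,o=wp(-88,.055,.1412); move_straight(p,feed=.02,attitude=o); print(np.round(ft(-88),2))
p[2]=.059; print(move_straight(p,feed=.03,until_force=10),np.round(ft(-88),2))
p[2]=.064;print(move_straight(p,feed=.03,until_force=10),np.round(ft(-88),2))
p[2]=.085;print(move_straight(p,feed=.04,until_force=10),np.round(ft(-88),2),current_tcp_pos(),current_time_s())
E
```

```text
[ 0.17 -1.58  2.26]
False [-0.26 -0.73 -0.22]
False [-0.29  0.07 -0.34]
False [ 0.19  0.14 -0.6 ] [0.5785915  0.2341452  0.08468039] 50.275
```

```bash
python3 - <<'E'
from h import *
p=list(current_tcp_pos()); p[2]=.13; move_straight(p,feed=.12)
q=list(down(np.deg2rad(188.7)))
goto([.4903,.2888,.13],q); print(current_time_s())
move_straight([.4903,.2888,.02],feed=.1); sleep(.1)
print(move_straight([.4903,.2888,.0053],feed=.03,until_force=5),current_tcp_pos(),current_force(),current_ft_torque())
gripper_open(); move_straight([.4903,.2888,.12],feed=.12); goto([.42,.10,.30],list(down(np.pi)))
print(current_time_s())
import pickle
im=snapshot("top"); cv2.imwrite("pics/m7.png",cv2.resize(im[130:280,110:360],(800,480),interpolation=cv2.INTER_CUBIC)[:,:,::-1])
E
```

```text
52.1917
True [0.48994709 0.28864802 0.00528685] [-0.65042994  0.12511194  5.08526886] [-0.00207589 -0.02490776  0.01649077]
56.85
```

View pics/m7.png

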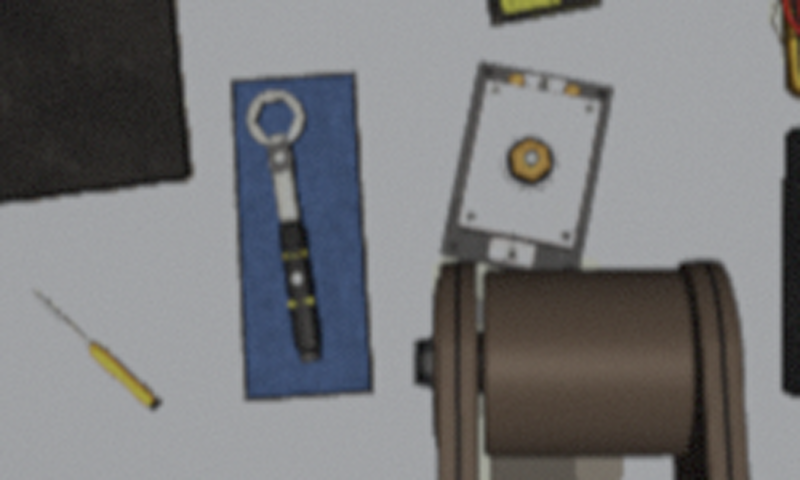

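The wrench lies flat and straight, fully on the mat (ring about (276,118), grip about (298,278)), and the arm is clear. Handing in.

```bash
python3 -c "
from rig import *
print(sign_off())"
```

```text
the job is handed in; nothing more can be done
None
```

I tightened the plug until the wrench broke over (estimated seal reading about 0.15–0.2 rad, from turn angle and force), laid the wrench flat and straight on the mat, and handed the job in at about 57 s; no verdict came back.

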